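Spread the oiled ferrule blanks to dry

TASK

The freshly oiled ferrule blanks lie heaped on the drying board: with the wooden spreader, and without touching them with the gripper, spread them into one even layer on the board, all of them inside its low rim, none on top of another, each with about a finger's width (10 mm or more) of clear space to its neighbours, and at least one blank in every pencilled quarter. Then stand the spreader upright on the bench, beside the board, and let go of it. Leave the whetstone, the jar and the knife handle where they are.

Things in the scene. Friction and masses are not known exactly. Their poses are not given: they have to be found in the camera images.
- board: Flat pale plywood drying board with a low rim, fixed to the bench: inside the rim 200 mm along its x and 310 mm along its y, the floor 10 mm above the bench; the rim is 7 mm wide and stands 6 mm above that floor (16 mm above the bench). Origin: centre of its underside, z up. Two pencil lines along its x and y axes through the centre mark four quarters.
- blank0_center (a point): Centre of dark wooden ferrule blank 0 of six alike: octagonal block, 28 mm across the flats, 28 mm high, with a dark bore mark on the top; own z is the block's axis (it may end upright or on its side). All start heaped on the board, some on top of others.
- blank1_center (a point): Centre of dark wooden ferrule blank 1 of six alike: octagonal block, 28 mm across the flats, 28 mm high, with a dark bore mark on the top; own z is the block's axis (it may end upright or on its side). All start heaped on the board, some on top of others.
- blank2_center (a point): Centre of dark wooden ferrule blank 2 of six alike: octagonal block, 28 mm across the flats, 28 mm high, with a dark bore mark on the top; own z is the block's axis (it may end upright or on its side). All start heaped on the board, some on top of others.
- blank3_center (a point): Centre of dark wooden ferrule blank 3 of six alike: octagonal block, 28 mm across the flats, 28 mm high, with a dark bore mark on the top; own z is the block's axis (it may end upright or on its side). All start heaped on the board, some on top of others.
- blank4_center (a point): Centre of dark wooden ferrule blank 4 of six alike: octagonal block, 28 mm across the flats, 28 mm high, with a dark bore mark on the top; own z is the block's axis (it may end upright or on its side). All start heaped on the board, some on top of others.
- blank5_center (a point): Centre of dark wooden ferrule blank 5 of six alike: octagonal block, 28 mm across the flats, 28 mm high, with a dark bore mark on the top; own z is the block's axis (it may end upright or on its side). All start heaped on the board, some on top of others.
- spreader: Pale wooden spreader standing on the bench to the left or right of the board: a foot block 24 mm (x) by 60 mm (y) by 36 mm high with a square upright handle 24 by 24 mm rising from its middle to 117 mm, and a square guard 44 by 44 mm around the handle from 62 to 72 mm above the underside. Origin: centre of the underside. Weighs 120 g.
- spreader_grip (a point): Place to grip on the spreader's handle, on its axis 96 mm above its underside, between the guard and the handle's end; flats along the spreader's x and y.
- whetstone: Bystander: grey whetstone on a dark wooden base 75 by 55 mm, 36 mm high, on the side of the board away from the spreader. Origin: centre of the underside.
- oil_jar: Bystander: amber glass jar with a steel cap, 60 mm across, 75 mm high. Origin: centre of the underside.
- knife_handle: Bystander: lying knife handle, 148 mm long along its x, 26 mm high. Origin: on the underside, 9 mm from mid-length.
Not all that is in view belongs to the job. There is more than one size of the spreader; the one meant has the size given above.

How it is judged (in metres and radians):
At the end, for the whole second after the job is handed in: All blanks at rest inside the board's rim in one layer (centres 18 to 32 mm above the bench), every two centres over 37 mm apart in plan, one or more in each pencilled quarter; the spreader at rest on the bench itself (underside within 5 mm), upright within 0.1 rad (x of blank0_center in the frame of board between -0.1 and 0.1 m and y of blank0_center in the frame of board between -0.155 and 0.155 m and z of blank0_center in the frame of board between 0.018 and 0.032 m and x of blank1_center in the frame of board between -0.1 and 0.1 m and y of blank1_center in the frame of board between -0.155 and 0.155 m and z of blank1_center in the frame of board between 0.018 and 0.032 m and x of blank2_center in the frame of board between -0.1 and 0.1 m and y of blank2_center in the frame of board between -0.155 and 0.155 m and z of blank2_center in the frame of board between 0.018 and 0.032 m and x of blank3_center in the frame of board between -0.1 and 0.1 m and y of blank3_center in the frame of board between -0.155 and 0.155 m and z of blank3_center in the frame of board between 0.018 and 0.032 m and x of blank4_center in the frame of board between -0.1 and 0.1 m and y of blank4_center in the frame of board between -0.155 and 0.155 m and z of blank4_center in the frame of board between 0.018 and 0.032 m and x of blank5_center in the frame of board between -0.1 and 0.1 m and y of blank5_center in the frame of board between -0.155 and 0.155 m and z of blank5_center in the frame of board between 0.018 and 0.032 m and horizontal distance between blank0_center and blank1_center above 0.037 m and horizontal distance between each of blank0_center, blank1_center and blank2_center above 0.037 m and horizontal distance between each of blank0_center, blank1_center, blank2_center and blank3_center above 0.037 m and horizontal distance between each of blank0_center, blank1_center, blank2_center, blank3_center and blank4_center above 0.037 m and horizontal distance between each of blank0_center, blank1_center, blank2_center, blank3_center, blank4_center and blank5_center above 0.037 m and ((x of blank0_center in the frame of board below 0 m and y of blank0_center in the frame of board below 0 m) or (x of blank1_center in the frame of board below 0 m and y of blank1_center in the frame of board below 0 m) or (x of blank2_center in the frame of board below 0 m and y of blank2_center in the frame of board below 0 m) or (x of blank3_center in the frame of board below 0 m and y of blank3_center in the frame of board below 0 m) or (x of blank4_center in the frame of board below 0 m and y of blank4_center in the frame of board below 0 m) or (x of blank5_center in the frame of board below 0 m and y of blank5_center in the frame of board below 0 m)) and ((x of blank0_center in the frame of board below 0 m and y of blank0_center in the frame of board above 0 m) or (x of blank1_center in the frame of board below 0 m and y of blank1_center in the frame of board above 0 m) or (x of blank2_center in the frame of board below 0 m and y of blank2_center in the frame of board above 0 m) or (x of blank3_center in the frame of board below 0 m and y of blank3_center in the frame of board above 0 m) or (x of blank4_center in the frame of board below 0 m and y of blank4_center in the frame of board above 0 m) or (x of blank5_center in the frame of board below 0 m and y of blank5_center in the frame of board above 0 m)) and ((x of blank0_center in the frame of board above 0 m and y of blank0_center in the frame of board below 0 m) or (x of blank1_center in the frame of board above 0 m and y of blank1_center in the frame of board below 0 m) or (x of blank2_center in the frame of board above 0 m and y of blank2_center in the frame of board below 0 m) or (x of blank3_center in the frame of board above 0 m and y of blank3_center in the frame of board below 0 m) or (x of blank4_center in the frame of board above 0 m and y of blank4_center in the frame of board below 0 m) or (x of blank5_center in the frame of board above 0 m and y of blank5_center in the frame of board below 0 m)) and ((x of blank0_center in the frame of board above 0 m and y of blank0_center in the frame of board above 0 m) or (x of blank1_center in the frame of board above 0 m and y of blank1_center in the frame of board above 0 m) or (x of blank2_center in the frame of board above 0 m and y of blank2_center in the frame of board above 0 m) or (x of blank3_center in the frame of board above 0 m and y of blank3_center in the frame of board above 0 m) or (x of blank4_center in the frame of board above 0 m and y of blank4_center in the frame of board above 0 m) or (x of blank5_center in the frame of board above 0 m and y of blank5_center in the frame of board above 0 m)) and linear speed of each of blank0, blank1, blank2, blank3, blank4, blank5, spreader below 0.02 m/s and height (world z) of spreader between -0.005 and 0.005 m and angle between spreader's own z axis and vertical below 0.1 rad); the robot touches nothing.
It fails at once if the gripper or arm touches an oiled blank (contact force between any of the fingers, the arm and blank0 above 0.3 N or contact force between any of the fingers, the arm and blank1 above 0.3 N or contact force between any of the fingers, the arm and blank2 above 0.3 N or contact force between any of the fingers, the arm and blank3 above 0.3 N or contact force between any of the fingers, the arm and blank4 above 0.3 N or contact force between any of the fingers, the arm and blank5 above 0.3 N).
It fails at once if a bystander is moved by more than 20 mm (distance of any of whetstone, oil_jar, knife_handle from where it was at the start of the episode above 0.02 m).
It also fails if it takes over 72 s, if anything falls off the work surface, if the arm or the gripper's body presses on something with over 40 N, if the wrist force passes 120 N, or if a joint passes its speed limit or range.

ROBOT

A 6-joint arm with a two-finger parallel gripper is mounted at the origin on the work surface. World frame = base frame: x ahead of the robot, y to its left, z up, the work surface at z = 0. Lengths are in mm, angles in rad, forces in N, time in s.
With the tool pointing down it reaches from about 350 to 875 mm from the base axis. Payload 4.2 kg.
Tool frame: the origin (TCP) lies at the very end of the fingers, on their centre line; the grasp point (between the pads) lies 19 mm behind it (arm.grip_point_offset is the distance from the TCP to the grasp point, in mm); z points along the fingers, y is the direction in which the jaws open and shut (so a half turn about z gives the same grasp; the last joint's range is limited). The gripper opens to 85 mm and grips with 20 to 120 N. Pads are 22 mm wide; open, the fingers measure 114 mm over their backs; the gripper's body (76 mm by 85 mm) begins 54 mm behind the grasp point. The pads swing forward as they close: fully open they stand 13 mm farther back than shut.
Start: joints at [-1.089, 0.385, 0.008, 0, -1.194, -0.259], TCP at [138.119, -609.526, 231.312] pointing down, gripper open.
Joint ranges: [-3.14, 3.14], [-1.21, 2.06], [-1.07, 1.41], [-3.16, 2.05], [-2.99, -0.16], [-3.1, 3.1]. Speed limits (rad/s): [2.79, 2.79, 3.14, 3.14, 3.14, 3.14].

INTERFACE

Orientations are given as a unit quaternion [x, y, z, w].
In Python, from bench import arm gives the robot as it stands.
- The arm moves only by the tool drive_tool, never from a script. Its argument "steps" is a list of rows, each a list of 5 numbers: the shift along the tool's x, y, z in m, then the turn about the tool's z in degrees, then the finger opening in m, from 0 to 0.0854. A call has 1 to 20 rows; each row shifts and turns the commanded pose from where the row before left it, along the tool's axes as they then stand; what a row does not reach is not made up. A row lasts 1/10 s, in which the tool goes at most 50 mm and 8.59 degrees, less where a joint would pass 70% of its speed; a pose out of reach is approached as far as the arm can. A call is refused whole if a number of a shift passes 0.05 or a number of a turn 8.59, either way. A call with a gripper value outside its range is refused whole. The fingers move at their own pace and stop on an object; the grip force is fixed at half the most. Time passes only in rows, so rows that do not move let the fingers close. It gives the time, the measured TCP pose, the force and the opening at its end, in the units of the state.
- arm.read_state(): the state, without advancing time (a new reading comes with each control period).
- arm.get_image(name): name is "scene" or "top" or "wrist"; returns (picture, depth): 384x512x3 uint8, blue, green, red; 384x512 float32, mm along the optical axis (not along the pixel's ray), 0 where there is no reading.
- arm.camera_params(name): a dict with "K" (3x3 intrinsics, pixels), "world_to_cam" (4x4, takes a point from world to camera coordinates); the wrist camera has in their place "mount" (4x4, takes a point from camera to tool coordinates, whose origin is the TCP and whose axes are the flange's). Camera axes: x right, y up, looking along -z (the intrinsics and any distortion apply to the point x, -y, -z); pixel columns grow to the right and rows downward; lengths in mm; the calibration is good to about 2 mm. A picture is of the moment at which its call begins: read the wrist's pose just before it. camera_params takes no time and is no camera call.
- arm.job_done(): hands the job in, once; it reports no verdict.
The state is a dict: "clock": time; "joints": joint angles; "joint_vel": joint speeds; "joint_efforts": joint torques, N m; "position": TCP position; "ee_rot": TCP orientation; "contact_force": force on the tool from outside, world axes, zero at the start; "wrist_torque": the same for the moment, N m; "gripper_width": finger opening in mm.
Only numpy, scipy, OpenCV 4.12 (cv2) and the standard library are available. Lean on these libraries where they do the work, as an engineer would, in place of code of your own. Each camera call takes 0.05 s, during which the arm holds its last target.

## Working session

There is one attempt and no reset: what is moved stays moved. The work goes in short steps, Python scripts to look and compute and a tool call to move; the robot and the scene stay as the last step left them, time stands still between calls to the robot, and variables do not carry over. Pictures are saved under pics/ and viewed, and the job is handed in when it is done.

Besides the shell and the picture viewer there is one more tool, called after ">>>" as name(argument=value, ...), one argument or row to a line, values as JSON. drive_tool: Moves the arm, as the interface text tells. Its arguments: {"type":"object","properties":{"steps":{"type":"array"}},"required":["steps"]}

```bash
mkdir -p pics; ls; python3 - <<'E'
from bench import arm
import cv2
s=arm.read_state();print(s)
for n in ("scene","top"):
    im,d=arm.get_image(n);cv2.imwrite(f"pics/{n}0.png",im)
    import numpy as np; np.save(f"pics/{n}0.npy",d)
    print(arm.camera_params(n))
print(arm.camera_params("wrist"),arm.grip_point_offset)
E
```

```text
pics
{'clock': 0.0, 'joints': array([-1.08938625e+00,  3.85570521e-01,  6.62819559e-03, -4.96169366e-04,
       -1.19398377e+00, -2.58617220e-01]), 'joint_vel': array([-0.00018213, -0.00021483,  0.00011234, -0.00182823,  0.00095185,
       -0.00082696]), 'joint_efforts': array([-1.04955365e-03, -3.92288411e+01,  1.88392407e+01,  4.18589830e+00,
       -4.67541555e-03, -7.74597623e-06]), 'position': array([ 137.99867833, -608.98239068,  230.2144914 ]), 'ee_rot': array([-1.11075154e-01,  9.93811412e-01,  1.07620169e-03, -1.70115580e-04]), 'contact_force': array([0.28203475, 0.2600182 , 0.67485754]), 'wrist_torque': array([-0.01986492, -0.01424326, -0.03986913]), 'gripper_width': 85.30694828567576}
{'K': array([[493.68141445,   0.        , 253.61784434],
       [  0.        , 493.68141445, 192.63837781],
       [  0.        ,   0.        ,   1.        ]]), 'world_to_cam': array([[ 1.00032075e-01,  9.94953333e-01,  7.83894592e-03,
        -3.76604300e+01],
       [-8.29819211e-01,  7.90773733e-02,  5.52400983e-01,
         3.95167186e+02],
       [ 5.48993316e-01, -6.17627246e-02,  8.335
[... 473 characters left out ...]
     [-1.03328461e-01, -1.49309988e-03,  9.94646168e-01,
        -9.96526022e+02],
       [ 0.00000000e+00,  0.00000000e+00,  0.00000000e+00,
         1.00000000e+00]])}
{'K': array([[343.0418313 ,   0.        , 261.15857522],
       [  0.        , 343.0418313 , 184.95637563],
       [  0.        ,   0.        ,   1.        ]]), 'mount': array([[-3.81126426e-04,  9.65009242e-01,  2.62215593e-01,
         6.71852592e+01],
       [ 9.99999863e-01,  2.73927949e-04,  4.45371572e-04,
        -8.72588745e-01],
       [ 3.57959504e-04,  2.62215727e-01, -9.65009215e-01,
        -1.43633805e+02],
       [ 0.00000000e+00,  0.00000000e+00,  0.00000000e+00,
         1.00000000e+00]])} 18.700000000000003
```

View pics/scene0.png

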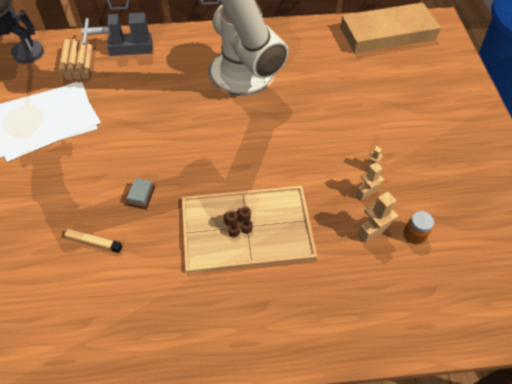

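View pics/top0.png

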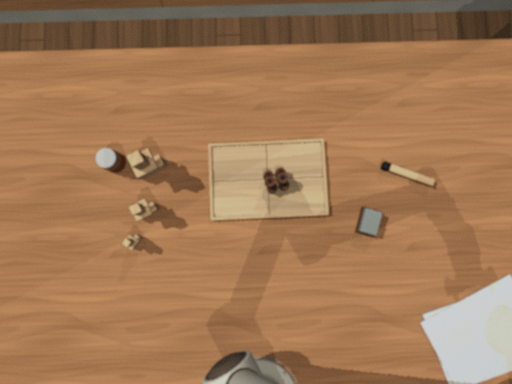

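Three spreader-like objects are visible in the top image: large (145,162), middle (143,209) and small (132,241). I'll measure their heights, the board and the heap, and make enlarged crops.

```bash
cat > h.py <<'E'
import numpy as np,cv2
from scipy.spatial.transform import Rotation as R
from bench import arm
def cloud(n,d,T=None):
    p=arm.camera_params(n);K=p["K"]
    v,u=np.mgrid[0:d.shape[0],0:d.shape[1]]
    P=np.stack([(u-K[0,2])/K[0,0]*d,-(v-K[1,2])/K[1,1]*d,-d],-1)
    if n=="wrist": M=T@p["mount"]
    else: M=np.linalg.inv(p["world_to_cam"])
    W=P@M[:3,:3].T+M[:3,3]; W[d==0]=np.nan
    return W
def tool():
    s=arm.read_state();T=np.eye(4);T[:3,:3]=R.from_quat(s["ee_rot"]).as_matrix();T[:3,3]=s["position"];return T
def proj(n,X,T=None):
    p=arm.camera_params(n);K=p["K"];X=np.atleast_2d(X)
    M=np.linalg.inv(T@p["mount"]) if n=="wrist" else p["world_to_cam"]
    C=X@M[:3,:3].T+M[:3,3]
    return np.stack([K[0,0]*C[:,0]/-C[:,2]+K[0,2],K[1,1]*-C[:,1]/-C[:,2]+K[1,2]],-1)
def rect(W,m):  # ortho raster 1mm
    pass
E
python3 - <<'E'
from h import *
d=np.load("pics/top0.npy");im=cv2.imread("pics/top0.png");W=cloud("top",d)
for nm,(u0,u1,v0,v1) in dict(L=(120,170,140,185),M=(125,165,195,225),S=(118,145,230,255),jar=(90,122,140,178),stone=(350,390,200,240),knife=(375,440,155,190),heap=(258,292,163,198),board=(200,335,130,225)).items():
    w=W[v0:v1,u0:u1].reshape(-1,3);w=w[w[:,2]>8]
    print(nm,len(w),w[:,2].max().round(1),w.min(0).round(0),w.max(0).round(0))
    if nm in "LMS":
        t=w[w[:,2]>w[:,2].max()-6];print(" top",t.mean(0).round(1),len(t))
# ortho height & color of left region, from scene cam too
b=W[130:225,200:335].reshape(-1,3);b=b[(b[:,2]>7)&(b[:,2]<22)]
print(cv2.minAreaRect(b[:,:2].astype(np.float32)))
c=cv2.resize(im[130:260,85:185],None,fx=5,fy=4.5*1.0,interpolation=cv2.INTER_CUBIC);cv2.imwrite("pics/cropT.png",c)
s=cv2.imread("pics/scene0.png");cv2.imwrite("pics/cropS.png",cv2.resize(s[140:250,340:450],None,fx=5,fy=5,interpolation=cv2.INTER_CUBIC))
E
```

```text
L 814 161.6 [585. 243.   8.] [662. 372. 162.]
 top [622.3 284.3 157.2] 113
M 380 119.7 [474. 265.   8.] [531. 312. 120.]
 top [502.4 295.9 116.5] 93
S 184 84.1 [398. 310.   9.] [438. 340.  84.]
 top [418.9 328.8  80.4] 40
jar 507 80.5 [612. 360.   9.] [668. 417.  81.]
stone 576 41.4 [ 416. -348.    8.] [ 500. -276.   41.]
knife 474 30.3 [ 553. -496.    8.] [ 622. -356.   30.]
heap 1099 71.1 [ 532. -107.    8.] [630. -13.  71.]
board 7883 71.1 [ 473. -202.    8.] [694. 125.  71.]
((571.9931030273438, -38.969390869140625), (238.81353759765625, 324.8331298828125), 0.9178110957145691)
```

View pics/cropS.png

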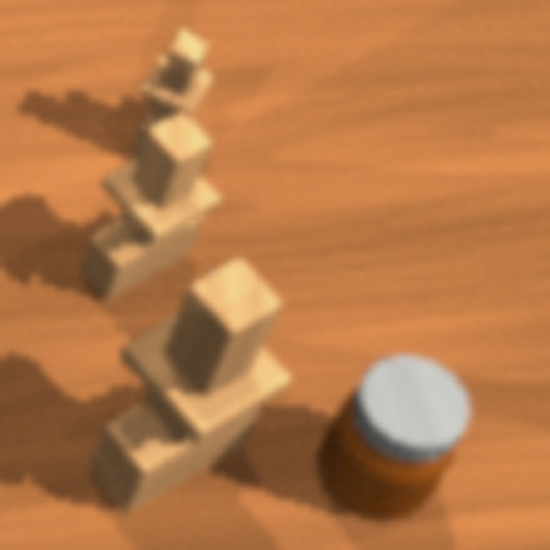

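View pics/cropT.png

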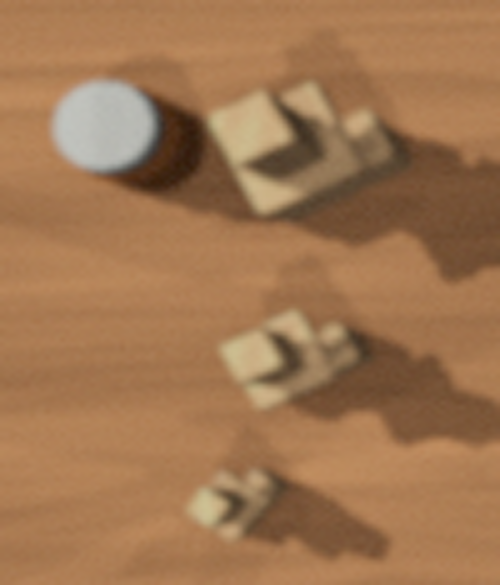

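The middle one, top (143,209), measures about 117 mm, so it's the spreader meant. The large one is about 158 mm and the small one about 80 mm. Next I'll get a wrist view over the heap on the way.

>>> drive_tool(
  steps=[
    [-0.0345,0.0297,0,0,0.085],
    [-0.0345,0.0297,0,0,0.085],
    [-0.0345,0.0297,0,0,0.085],
    [-0.0345,0.0297,0,0,0.085],
    [-0.0345,0.0297,0,0,0.085],
    [-0.0345,0.0297,0,0,0.085],
    [-0.0345,0.0297,0,0,0.085],
    [-0.0345,0.0297,0,0,0.085],
    [-0.0345,0.0297,0,0,0.085],
    [-0.0345,0.0297,0,0,0.085],
    [-0.0345,0.0297,0,0,0.085],
    [-0.0345,0.0297,0,0,0.085],
    [-0.0345,0.0297,0,0,0.085],
    [-0.0345,0.0297,0,0,0.085],
    [-0.0345,0.0297,0,0,0.085],
    [0,0,0,0,0.085],
  ],
)

```text
clock: 1.7
position: [546.9, -57.0, 230.3]
ee_rot: [-0.114, 0.994, 0.0, -0.0]
contact_force: [-0.5, 0.1, -0.9]
gripper_width: 85.0
```

```bash
cat >> h.py <<'E'
def ortho(im,W,x0,x1,y0,y1,s=3,zplane=None):
    "resample wrist/top image on plane z -> map; up=+x, left=+y"
def snap(n,name):
    T=tool();im,d=arm.get_image(n);cv2.imwrite(f"pics/{name}.png",im);np.save(f"pics/{name}.npy",d);np.save(f"pics/{name}_T.npy",T)
    return im,d,T
def planeview(n,im,T,z,x0,x1,y0,y1,s):
    xs=np.arange(x1,x0,-1/s);ys=np.arange(y1,y0,-1/s)
    X,Y=np.meshgrid(xs,ys,indexing="ij")
    uv=proj(n,np.stack([X.ravel(),Y.ravel(),np.full(X.size,z)],-1),T).reshape(len(xs),len(ys),2).astype(np.float32)
    return cv2.remap(im,uv[...,0],uv[...,1],cv2.INTER_LINEAR)
def yaw(T): return np.degrees(np.arctan2(T[1,0],T[0,0]))
E
python3 - <<'E'
from h import *
im,d,T=snap("wrist","w1");print(T[:3,3],yaw(T),arm.read_state()["clock"])
W=cloud("wrist",d,T)
b=W.reshape(-1,3);print(np.nanpercentile(b[:,2],[5,50,95,99.9]))
m=(W[...,2]>25)
ys,xs=np.nonzero(m);print(xs.min(),xs.max(),ys.min(),ys.max())
E
```

```text
[546.91436938 -57.02840274 230.32289364] -166.9539805588477 1.75
[-1.92330375e-01  3.01801306e+00  3.14792728e+02  3.27118746e+02]
0 511 0 383
```

View pics/w1.png

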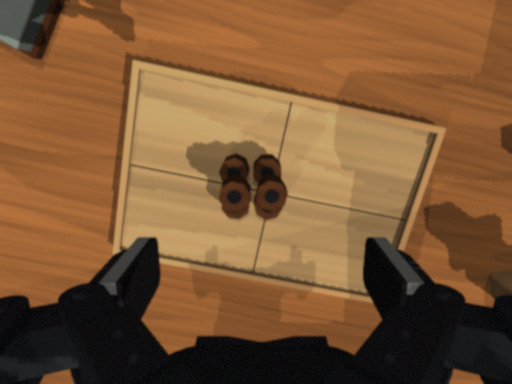

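```bash
python3 - <<'E'
from h import *
im=cv2.imread("pics/w1.png");d=np.load("pics/w1.npy");T=np.load("pics/w1_T.npy");W=cloud("wrist",d,T)
# board floor fit
r=np.zeros(d.shape,bool);r[80:230,140:400]=1
z=W[...,2]
print("floor z",np.nanmedian(z[200:230,150:200]),np.nanmedian(z[130:160,320:400]))
m=r&(z>24);P=W[m]
print(P.min(0),P.max(0))
for lo,hi in((30,46),(55,75)):
    q=P[(P[:,2]>lo)&(P[:,2]<hi)];print(lo,len(q),q.min(0).round(),q.max(0).round(),np.median(q[:,2]))
# views
a=planeview("wrist",im,T,66,520,640,-130,10,4);b=planeview("wrist",im,T,38,520,640,-130,10,4)
cv2.imwrite("pics/pv.png",a)
c=planeview("wrist",im,T,13,460,700,-210,130,2.3);cv2.imwrite("pics/pvb.png",c)
h=np.full((120,140),0,np.float32)
for p in P:
    i=int(640-p[0]);j=int(10-p[1])
    if 0<=i<120 and 0<=j<140: h[i,j]=max(h[i,j],p[2])
h=cv2.dilate(h,np.ones((2,2)));cv2.imwrite("pics/hm.png",cv2.resize((h*3.5).clip(0,255).astype(np.uint8),None,fx=4,fy=4,interpolation=0))
E
```

```text
floor z 10.759454303325896 10.797428655354366
[541.3649016  -96.78408221  24.2303817 ] [612.3162443  -24.96375839  69.4694232 ]
30 1506 [541. -97.  30.] [612. -25.  46.] 38.82838438514614
55 1599 [557. -90.  55.] [594. -28.  69.] 66.78261865416749
```

View pics/pv.png

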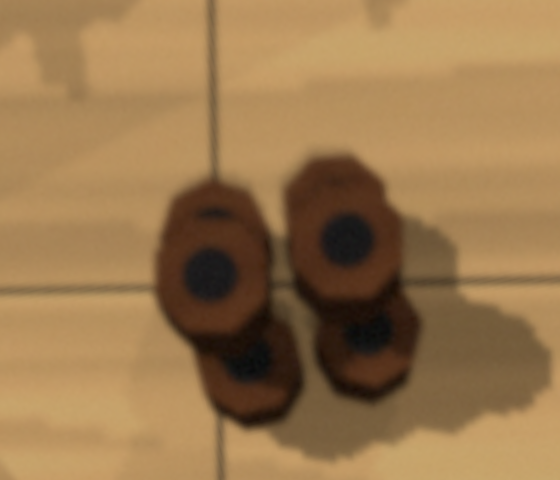

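View pics/pvb.png

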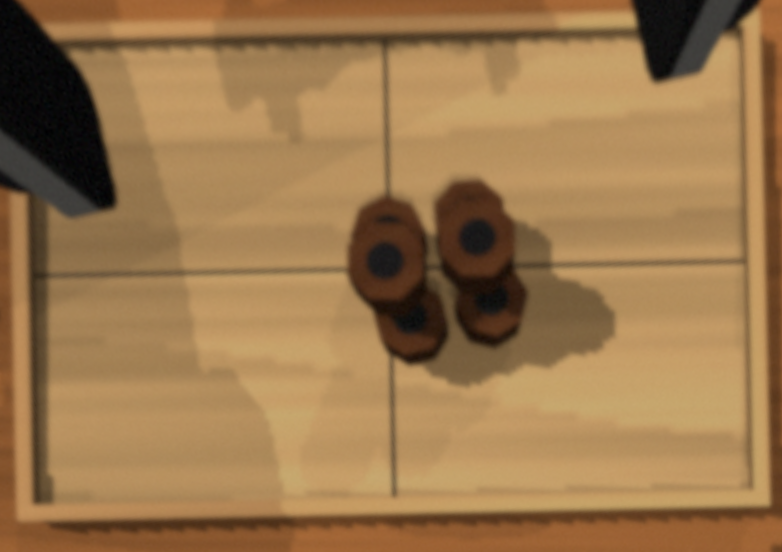

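View pics/hm.png

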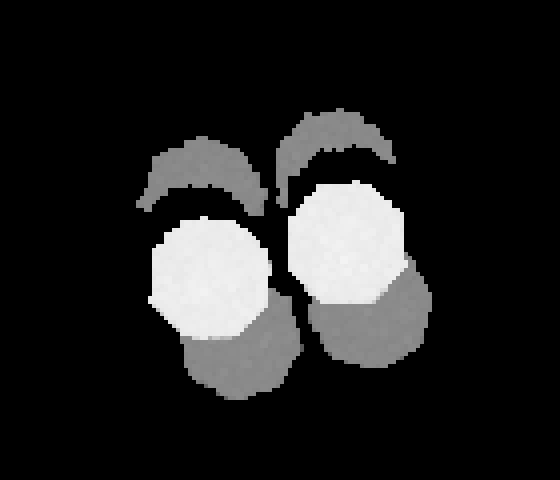

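The wrist view shows six blanks. The top layer has two, at world (570,-42) and (579,-76). The bottom layer has four, at about (591,-41), (598,-75), (555,-51) and (563,-83). The board centre is about (584,-39), yaw about 1°. Next I'll look at the spreader with the wrist camera.

>>> drive_tool(
  steps=[
    [0,0.042,0,0,0.085],
    [0,0.042,0,0,0.085],
    [0,0.042,0,0,0.085],
    [0,0.042,0,0,0.085],
    [0,0.042,0,0,0.085],
    [0,0.042,0,0,0.085],
    [0,0.042,0,0,0.085],
    [0,0.042,0,0,0.085],
    [0,0,0,0,0.085],
  ],
)

```text
clock: 2.65
position: [469.2, 269.6, 231.0]
ee_rot: [-0.113, 0.994, 0.0, -0.0]
contact_force: [0.2, -0.4, 0.7]
gripper_width: 85.1
```

```bash
python3 - <<'E'
from h import *
im,d,T=snap("wrist","w2");print(T[:3,3],yaw(T))
W=cloud("wrist",d,T)
v=np.mgrid[0:384,0:512]
P=W.reshape(-1,3);P=P[(np.hypot(P[:,0]-500,P[:,1]-292)<55)]
for lo,hi in((110,125),(66,76),(30,41)):
    q=P[(P[:,2]>lo)&(P[:,2]<hi)]
    print(lo,len(q),np.median(q[:,2]).round(1),q[:,:2].min(0).round(1),q[:,:2].max(0).round(1),cv2.minAreaRect(q[:,:2].astype(np.float32)))
print(np.median(P[P[:,2]<8],0))
E
```

```text
[469.21201328 269.6409884  230.98394091] -167.01858971711684
110 884 117.6 [487.1 282. ] [517.3 312.1] ((502.5296936035156, 297.2193603515625), (24.465917587280273, 24.00816535949707), 26.30828094482422)
66 1224 72.6 [473.8 269.1] [531.1 325.5] ((502.2026672363281, 297.10626220703125), (43.91715621948242, 43.90068435668945), 26.821889877319336)
30 242 36.4 [479.1 266.1] [525.7 328.2] ((502.3415222167969, 297.27593994140625), (24.226247787475586, 60.0827751159668), 26.474733352661133)
[482.69538528 278.70856816   0.82747734]
```

View pics/w2.png

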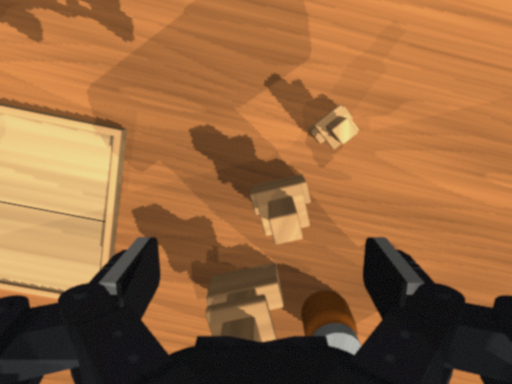

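The middle object at wrist pixel (283,208) matches: handle 24x24, guard 44x44, foot 24x60, height 117. It stands at (502.3,297.2), yaw 26.5°. The other two, at (240,310) and (337,127), are too large and too small. Grasping this one.

>>> drive_tool(
  steps=[
    [0,0,0,-6.75,0.085],
    [0,0,0,-6.75,0.085],
    [-0.021,0.005,0,0,0.085],
    [-0.021,0.005,0,0,0.085],
    [0,0,0.03,0,0.085],
    [0,0,0.04,0,0.085],
    [0,0,0.04,0,0.085],
    [0,0,0.03,0,0.085],
    [0,0,0.012,0,0.085],
    [0,0,0,0,0.085],
  ],
)

```text
clock: 3.7
position: [503.0, 292.5, 77.9]
ee_rot: [-0.226, 0.974, -0.001, -0.002]
contact_force: [0.2, -1.0, 0.5]
gripper_width: 84.9
```

```bash
python3 - <<'E'
from h import *
im,d,T=snap("wrist","w3");print(T[:3,3],yaw(T))
# pads? handle in tool frame
print(((np.array([502.3,297.2,96])-T[:3,3])@T[:3,:3]).round(1))
E
```

```text
[502.98967002 292.50355893  77.90420952] -153.83485536997122
[ -1.4   4.5 -18.1]
```

View pics/w3.png

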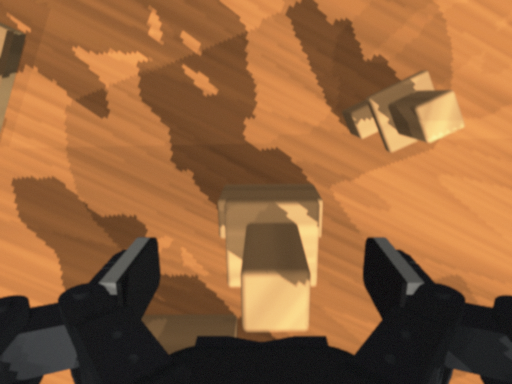

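>>> drive_tool(
  steps=[
    [-0.001,0.005,0,0,0.085],
    [0,0,0,0,0.03],
    [0,0,0,0,0.015],
    [0,0,0,0,0.015],
    [0,0,0,0,0.015],
    [0,0,0,0,0.015],
    [0,0,0,0,0.015],
    [0,0,0,0,0.015],
  ],
)

```text
clock: 4.55
position: [502.1, 299.5, 79.5]
ee_rot: [-0.227, 0.974, 0.0, 0.0]
contact_force: [-1.1, -0.6, 1.6]
gripper_width: 23.7
```

>>> drive_tool(
  steps=[
    [0,0,-0.04,0,0.015],
    [0,0,-0.045,8.5,0.015],
    [0,0,0,8.5,0.015],
    [0,0,0,8.5,0.015],
    [-0.0035,-0.0434,0,0,0.015],
    [-0.0035,-0.0434,0,0,0.015],
    [-0.0035,-0.0434,0,0,0.015],
    [-0.0035,-0.0434,0,0,0.015],
    [-0.0035,-0.0434,0,0,0.015],
    [-0.0035,-0.0434,0,0,0.015],
    [-0.0035,-0.0434,0,0,0.015],
    [-0.0035,-0.0434,0,0,0.015],
    [-0.0035,-0.0434,0,0,0.015],
    [0,0,0,0,0.015],
  ],
)

```text
clock: 5.95
position: [538.2, -94.8, 163.6]
ee_rot: [-0.004, 1.0, -0.0, -0.001]
contact_force: [-0.1, 0.8, -1.9]
gripper_width: 23.3
```

```bash
python3 - <<'E'
from h import *
im,d,T=snap("wrist","w4");print(T[:3,3],yaw(T))
W=cloud("wrist",d,T);P=((W.reshape(-1,3)-T[:3,3])@T[:3,:3])
# spreader in tool frame
for lo,hi in((2,12),(38,50),):
    q=P[(P[:,2]>lo)&(P[:,2]<hi)&(np.abs(P[:,0])<60)&(np.abs(P[:,1])<50)];
    print(lo,len(q),q.min(0).round(1),q.max(0).round(1)) if len(q) else 0
ts,td=arm.get_image("top");cv2.imwrite("pics/t4.png",ts[110:240,190:350].repeat(4,0).repeat(4,1))
E
```

```text
[538.24739364 -94.83179875 163.55040676] -179.58703151778934
2 2862 [  1.  -23.4   2. ] [22.3 21.  12. ]
38 450 [-11.5 -31.5  40.9] [12.4 28.6 50. ]
```

View pics/w4.png

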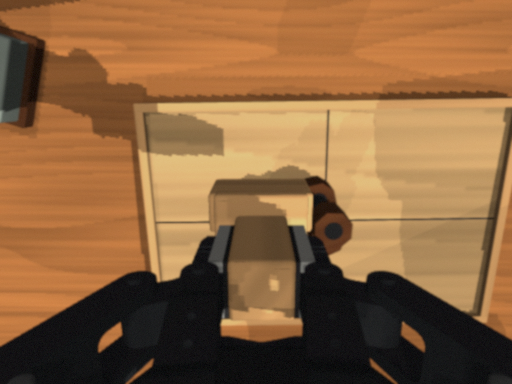

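View pics/t4.png

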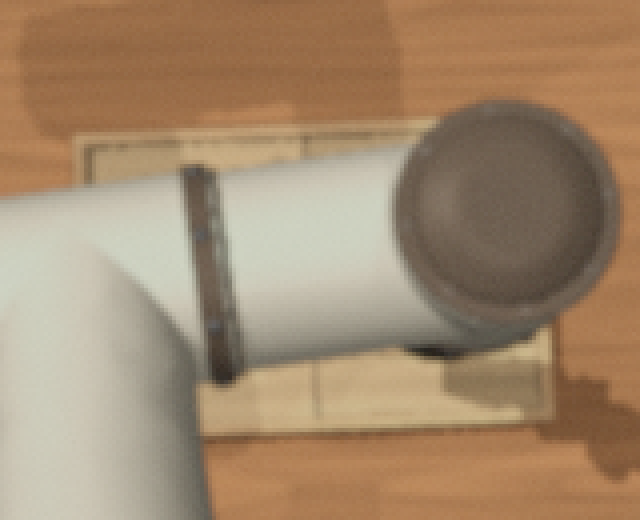

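>>> drive_tool(
  steps=[
    [0,0.004,0.02,0,0.015],
    [0,0,0.018,0,0.015],
    [0,0,0,0,0.015],
    [-0.012,0,0,0,0.015],
    [-0.01,0,0,0,0.015],
    [-0.01,0,0,0,0.015],
    [-0.01,0,0,0,0.015],
    [-0.01,0,0,0,0.015],
    [-0.01,0,0,0,0.015],
    [-0.01,0,0,0,0.015],
    [0,0,0,0,0.015],
  ],
)

```text
clock: 7.15
position: [614.0, -86.0, 128.3]
ee_rot: [-0.007, 1.0, -0.0, 0.003]
contact_force: [-0.5, -0.1, 5.5]
gripper_width: 23.2
```

```bash
cat > see.py <<'E'
import sys
from h import *
n=sys.argv[1]
s=arm.read_state();print(s["position"].round(1),yaw(tool()).round(1),s["clock"],s["gripper_width"].round(1))
im,d=arm.get_image("scene");W=cloud("scene",d);np.savez(f"pics/s{n}",im=im,W=W)
cv2.imwrite(f"pics/s{n}.png",cv2.resize(im[150:290,160:340],None,fx=4,fy=4,interpolation=cv2.INTER_CUBIC))
im,d,T=snap("wrist",f"w{n}")
E
python3 see.py 5
```

```text
Traceback (most recent call last):
  File "see.py", line 4, in <module>
    s=arm.read_state();print(s["position"].round(1),yaw(tool()).round(1),s["clock"],s["gripper_width"].round(1))
                                                                                    ^^^^^^^^^^^^^^^^^^^^^^^^
AttributeError: 'float' object has no attribute 'round'
```

```bash
sed -i 's/s\["gripper_width"\].round(1)/s["gripper_width"]/' see.py; python3 see.py 5
```

```text
[614.  -86.  128.3] -179.2 7.15 23.179666116756948
```

View pics/s5.png

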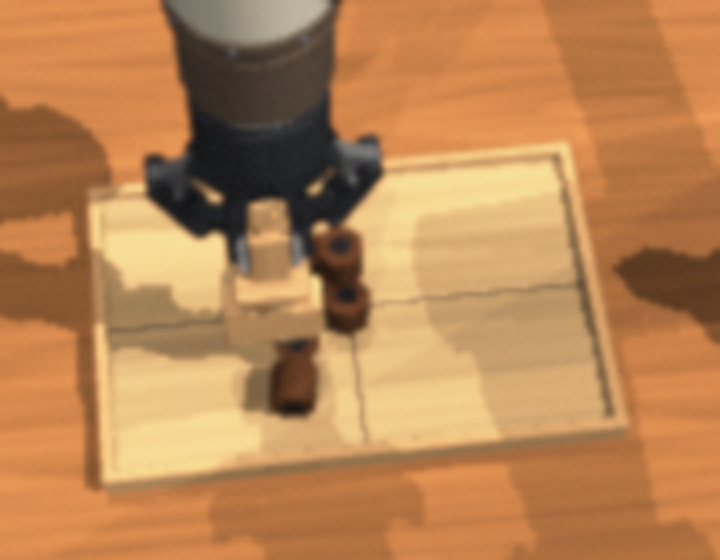

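View pics/w5.png

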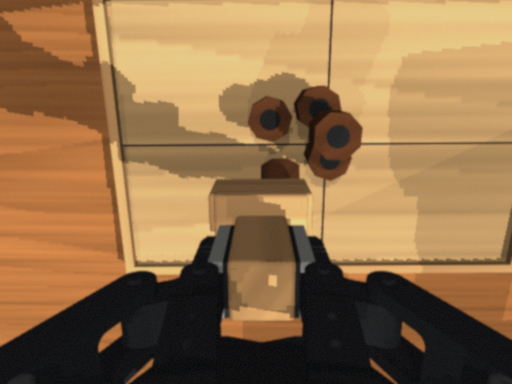

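```bash
cat > meas.py <<'E'
import sys
from h import *
# height-map segmentation of wrist/scene clouds; print blobs at top layer & low layer
n=sys.argv[1];src=sys.argv[2]
if src=="w":
    T=np.load(f"pics/w{n}_T.npy");W=cloud("wrist",np.load(f"pics/w{n}.npy"),T);im=cv2.imread(f"pics/w{n}.png")
else:
    z=np.load(f"pics/s{n}.npz");W=z["W"];im=z["im"]
P=W.reshape(-1,3);C=im.reshape(-1,3).astype(float)
dark=(C.sum(1)<300)
m=(P[:,0]>486)&(P[:,0]<682)&(P[:,1]>-192)&(P[:,1]<114)&(P[:,2]>26)&(P[:,2]<72)&(C[:,0]<0.62*C[:,2])
for nm,lo,hi in(("low",32,43),("high",55,72)):
    g=np.zeros((200,320),np.uint8)
    q=P[m&(P[:,2]>lo)&(P[:,2]<hi)]
    g[(684-q[:,0]).astype(int).clip(0,199),(120-q[:,1]).astype(int).clip(0,319)]=255
    g=cv2.morphologyEx(g,cv2.MORPH_CLOSE,np.ones((3,3)))
    k,l,st,c=cv2.connectedComponentsWithStats(g)
    for i in range(1,k):
        if st[i,4]>40:
            ys,xs=np.nonzero(l==i)
            x0,x1=684-ys.max()-.5,684-ys.min()-.5;y0,y1=120-xs.max()-.5,120-xs.min()-.5
            print(nm,"cent",round(684-c[i,1]-.5,1),round(120-c[i,0]-.5,1),"x",x0,x1,"y",y0,y1,"n",st[i,4])
E
python3 meas.py 5 w; echo; python3 meas.py 5 s
```

```text
low cent 599.8 -73.5 x 592.5 606.5 y -87.5 -60.5 n 232
low cent 595.6 -41.5 x 581.5 605.5 y -55.5 -25.5 n 362
low cent 564.3 -82.0 x 549.5 579.5 y -96.5 -67.5 n 545
low cent 553.5 -51.2 x 542.5 576.5 y -64.5 -34.5 n 405
high cent 601.9 -92.0 x 601.5 602.5 y -117.5 -58.5 n 93
high cent 571.2 -41.9 x 557.5 585.5 y -56.5 -27.5 n 569

low cent 650.3 -82.8 x 635.5 662.5 y -91.5 -68.5 n 207
low cent 638.5 -73.6 x 632.5 646.5 y -82.5 -65.5 n 80
low cent 626.5 -66.7 x 620.5 636.5 y -71.5 -61.5 n 61
low cent 600.8 -43.1 x 596.5 607.5 y -52.5 -34.5 n 82
high cent 626.7 -88.8 x 623.5 629.5 y -117.5 -58.5 n 150
high cent 580.7 -41.6 x 571.5 587.5 y -55.5 -29.5 n 138
high cent 565.4 -40.8 x 558.5 570.5 y -51.5 -28.5 n 91
```

>>> drive_tool(
  steps=[
    [0.022,-0.0045,0,0,0.015],
    [0.021,-0.0045,0,0,0.015],
    [0,0,0,0,0.015],
    [0,0.011,0,0,0.015],
    [0,0.011,0,0,0.015],
    [0,0.011,0,0,0.015],
    [0,0.011,0,0,0.015],
    [0,0.011,0,0,0.015],
    [0,0,0,0,0.015],
    [0,0,-0.04,0,0.015],
    [0,0,0,0,0.015],
  ],
)

```text
clock: 8.35
position: [570.6, -40.0, 171.4]
ee_rot: [-0.008, 1.0, -0.0, 0.005]
contact_force: [0.7, 1.0, -0.3]
gripper_width: 23.3
```

```bash
python3 see.py 6; python3 meas.py 6 w; echo; python3 meas.py 6 s
```

```text
[570.6 -40.  171.4] -179.1 8.35 23.259573896248828
low cent 563.3 -82.5 x 549.5 578.5 y -96.5 -66.5 n 526
low cent 561.8 -2.7 x 546.5 576.5 y -20.5 13.5 n 637
low cent 556.4 -49.2 x 541.5 571.5 y -64.5 -34.5 n 560

low cent 651.6 -77.6 x 633.5 663.5 y -91.5 -65.5 n 217
low cent 639.5 -86.9 x 631.5 646.5 y -90.5 -80.5 n 55
low cent 608.7 -71.0 x 604.5 613.5 y -75.5 -65.5 n 46
low cent 598.3 -45.9 x 591.5 604.5 y -54.5 -31.5 n 89
low cent 595.9 -81.7 x 590.5 602.5 y -87.5 -76.5 n 56
low cent 590.6 -69.6 x 584.5 597.5 y -78.5 -61.5 n 74
low cent 582.1 -38.3 x 577.5 589.5 y -53.5 -28.5 n 109
low cent 569.6 0.7 x 558.5 581.5 y -12.5 10.5 n 148
low cent 569.3 -92.3 x 562.5 576.5 y -95.5 -87.5 n 62
low cent 566.9 -52.1 x 560.5 571.5 y -62.5 -41.5 n 84
low cent 561.0 -74.5 x 551.5 569.5 y -81.5 -69.5 n 71
```

View pics/s6.png

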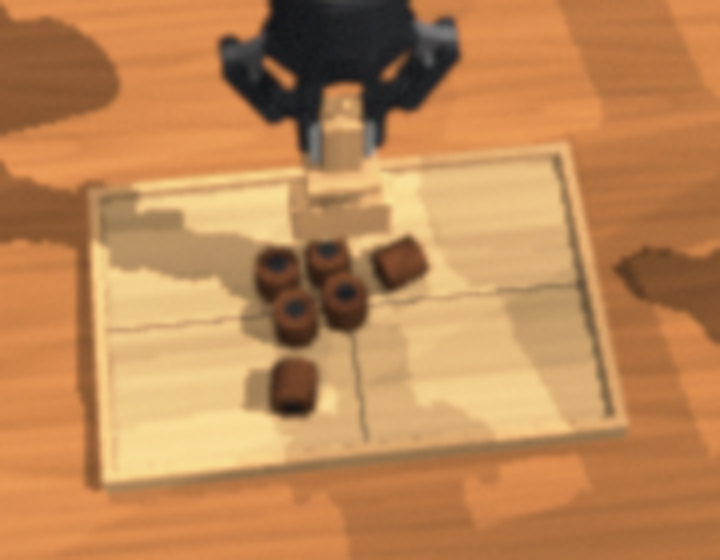

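View pics/w6.png

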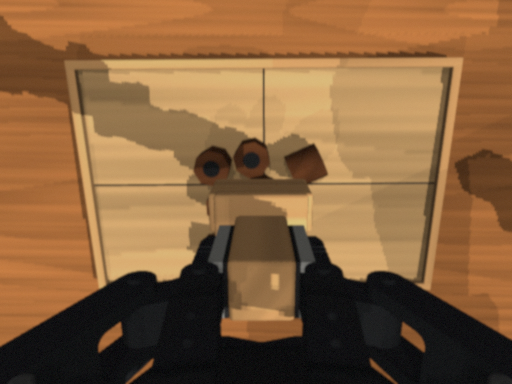

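One layer now, with A and B lying on their sides. B is at (646,-79), scene crop (295,385). A is at (562,-2), scene crop (400,262). Next I'll push B toward -y.

>>> drive_tool(
  steps=[
    [-0.0378,0.0045,0,0,0.015],
    [-0.0378,0.0045,0,0,0.015],
    [0,0,0.04,0,0.015],
    [0,0,0.033,0,0.015],
    [0,0,0,0,0.015],
    [0,-0.0073,0,0,0.015],
    [0,-0.0073,0,0,0.015],
    [0,-0.0073,0,0,0.015],
    [0,-0.0073,0,0,0.015],
    [0,-0.0073,0,0,0.015],
    [0,-0.0073,0,0,0.015],
    [0,-0.0073,0,0,0.015],
    [0,0,0,0,0.015],
    [0,0.005,-0.035,0,0.015],
    [0,0,-0.035,0,0.015],
  ],
)

```text
clock: 9.95
position: [642.4, -76.1, 162.7]
ee_rot: [-0.007, 1.0, -0.0, -0.002]
contact_force: [-0.0, 0.4, -1.4]
gripper_width: 23.3
```

```bash
python3 see.py 7; python3 meas.py 7 w; python3 -c "
from h import *
print(arm.read_state()['joints'])"
```

```text
[642.4 -76.1 162.7] -179.2 9.95 23.28924078703348
low cent 642.4 -142.7 x 627.5 657.5 y -155.5 -129.5 n 736
low cent 597.6 -72.9 x 583.5 611.5 y -86.5 -58.5 n 548
low cent 588.7 -40.6 x 574.5 603.5 y -55.5 -25.5 n 565
low cent 563.6 -3.3 x 546.5 580.5 y -20.5 14.5 n 743
low cent 564.1 -81.9 x 549.5 579.5 y -96.5 -67.5 n 556
low cent 556.6 -49.2 x 542.5 571.5 y -64.5 -34.5 n 561
[ 0.13152136  0.46823042 -0.01974748  0.00245103 -1.07106849 -1.68848967]
```

View pics/s7.png

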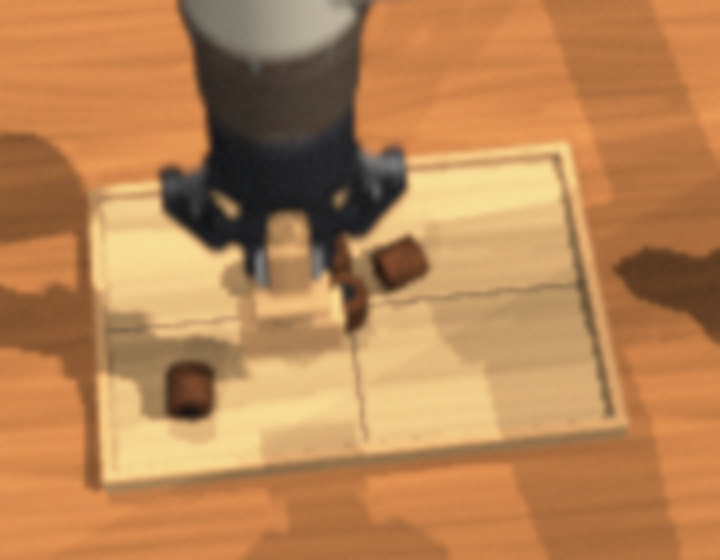

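>>> drive_tool(
  steps=[
    [0.0447,0.0056,0,0,0.015],
    [0.0447,0.0056,0,0,0.015],
    [0.0447,0.0056,0,0,0.015],
    [0,0,0,-8.59,0.015],
    [0,0,0,-8.59,0.015],
    [0,0,0,-8.59,0.015],
    [0,0,0,-8.59,0.015],
    [0,0,0,-8.59,0.015],
    [0,0,0,-8.59,0.015],
    [0,0,0,-8.59,0.015],
    [0,0,0,-8.59,0.015],
    [0,0,0,-8.59,0.015],
    [0,0,0,-8.59,0.015],
    [0,0,0,-8.59,0.015],
    [0,0,0,-8.59,0.015],
    [0,0,0,0,0.015],
  ],
)

```text
clock: 11.65
position: [508.7, -61.2, 163.1]
ee_rot: [0.787, -0.617, -0.0, 0.0]
contact_force: [0.6, -0.2, -1.3]
gripper_width: 23.7
```

```bash
python3 -c "
from h import *
T=tool();print(T[:3,3],yaw(T),(T[:3,:3].T@(np.array([508,-61,98.5])-T[:3,3])).round(1))"
```

```text
[508.6809409  -61.19177207 163.05865644] -76.15716817510828 [-0.3  0.6 64.6]
```

Exactly in place. Descend, push E and C along -ty, lift, and look.

>>> drive_tool(
  steps=[
    [0,0,0.035,0,0.015],
    [0,0,0.029,0,0.015],
    [0,0,0,0,0.015],
    [0,-0.008,0,0,0.015],
    [0,-0.008,0,0,0.015],
    [0,-0.008,0,0,0.015],
    [0,-0.008,0,0,0.015],
    [0,-0.008,0,0,0.015],
    [0,-0.008,0,0,0.015],
    [0,-0.008,0,0,0.015],
    [0,-0.008,0,0,0.015],
    [0,-0.007,0,0,0.015],
    [0,0,0,0,0.015],
    [0,0.005,-0.03,0,0.015],
    [0,0,-0.035,0,0.015],
  ],
)

```text
clock: 13.15
position: [571.2, -45.8, 163.2]
ee_rot: [0.787, -0.617, -0.002, 0.002]
contact_force: [0.9, 0.0, -0.6]
gripper_width: 23.4
```

```bash
python3 see.py 8; python3 meas.py 8 w;echo; python3 meas.py 8 s
```

```text
[571.2 -45.8 163.2] -76.2 13.15 23.431989950007683
low cent 637.3 -30.1 x 608.5 666.5 y -48.5 -10.5 n 1097
low cent 642.9 -143.7 x 628.5 657.5 y -157.5 -130.5 n 758
low cent 597.8 -73.7 x 583.5 612.5 y -87.5 -59.5 n 553
low cent 564.4 -82.9 x 549.5 579.5 y -97.5 -68.5 n 555

low cent 659.2 -21.3 x 646.5 667.5 y -30.5 -11.5 n 105
low cent 654.6 -144.5 x 647.5 658.5 y -157.5 -130.5 n 109
low cent 647.3 -32.5 x 640.5 653.5 y -39.5 -21.5 n 77
low cent 640.6 -137.0 x 629.5 651.5 y -144.5 -131.5 n 119
low cent 641.1 -151.2 x 636.5 645.5 y -157.5 -146.5 n 47
low cent 625.8 -42.7 x 617.5 634.5 y -47.5 -38.5 n 67
low cent 627.5 -25.5 x 618.5 633.5 y -37.5 -19.5 n 71
low cent 607.1 -69.2 x 602.5 613.5 y -80.5 -60.5 n 85
low cent 601.3 -84.7 x 595.5 608.5 y -87.5 -79.5 n 50
low cent 590.5 -69.0 x 587.5 594.5 y -76.5 -63.5 n 46
low cent 569.1 -82.5 x 552.5 581.5 y -97.5 -69.5 n 235
low cent 572.5 -1.4 x 563.5 579.5 y -14.5 12.5 n 116
```

View pics/s8.png

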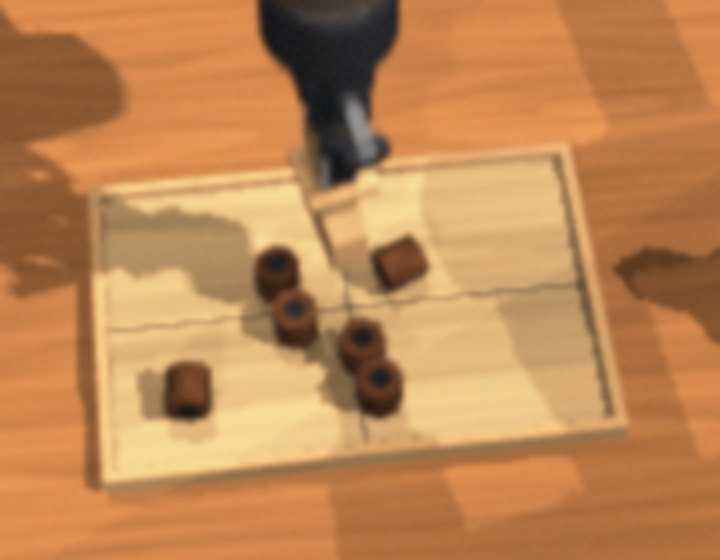

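View pics/w8.png

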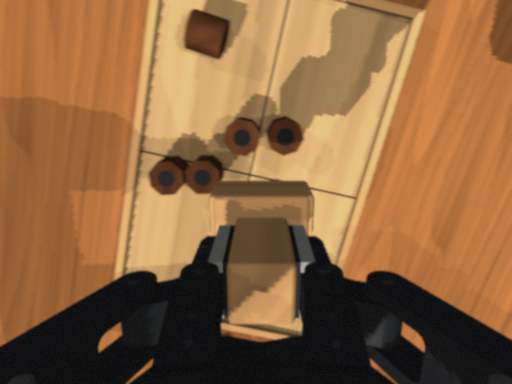

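E is at about (623,-33) and C about (652,-26). Next I'll push F (564,-83) toward -y, with the foot angled at about 67° to clear A, D and E.

>>> drive_tool(
  steps=[
    [0,0,0,-7.57,0.015],
    [0,0,0,-7.57,0.015],
    [0,0,0,-7.57,0.015],
    [0,0,0,-7.57,0.015],
    [0,0,0,-7.57,0.015],
    [0,0,0,-7.57,0.015],
    [0,0,0,-7.57,0.015],
    [0.0076,-0.0101,0,0,0.015],
    [0,0,0,0,0.015],
    [0,0,0,0,0.015],
  ],
)

```text
clock: 14.25
position: [584.2, -38.9, 163.8]
ee_rot: [0.979, -0.202, -0.0, 0.0]
contact_force: [-0.6, -0.2, -1.2]
gripper_width: 23.1
```

```bash
python3 -c "
from h import *
T=tool();print(T[:3,3],yaw(T),(T[:3,:3].T@(np.array([582,-39.5,98.5])-T[:3,3])).round(1))"; python3 see.py 9; python3 meas.py 9 w
```

```text
[584.15366443 -38.93220404 163.82293878] -23.254168065672875 [-1.7  1.4 65.3]
[584.2 -38.9 163.8] -23.3 14.25 23.05048075346629
low cent 637.4 -29.7 x 607.5 667.5 y -48.5 -10.5 n 1125
low cent 643.2 -143.1 x 628.5 657.5 y -156.5 -129.5 n 735
low cent 598.7 -73.6 x 584.5 612.5 y -87.5 -59.5 n 561
low cent 565.6 -83.8 x 550.5 579.5 y -97.5 -69.5 n 506
```

View pics/w9.png

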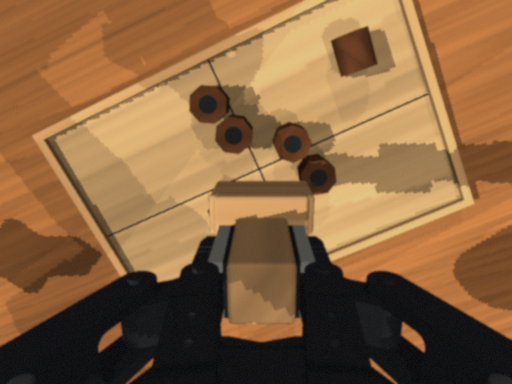

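>>> drive_tool(
  steps=[
    [-0.002,0.001,0.03,0,0.015],
    [0,0,0.02,0,0.015],
    [0,0,0.014,0,0.015],
    [0,0,0,0,0.015],
    [0,0.008,0,0,0.015],
    [0,0.008,0,0,0.015],
    [0,0.008,0,0,0.015],
    [0,0.008,0,0,0.015],
    [0,0.008,0,0,0.015],
    [0,0.008,0,0,0.015],
    [0,0,0,0,0.015],
    [0,-0.005,-0.03,0,0.015],
    [0,0,-0.035,0,0.015],
    [0,0,0,0,0.015],
  ],
)

```text
clock: 15.75
position: [568.4, -78.9, 170.7]
ee_rot: [0.98, -0.2, 0.005, -0.001]
contact_force: [0.2, 0.1, -0.7]
gripper_width: 23.3
```

```bash
python3 see.py 10; python3 meas.py 10 w;echo; python3 meas.py 10 s
```

```text
[568.4 -78.9 170.7] -23.1 15.75 23.26121571849306
low cent 637.6 -29.9 x 608.5 666.5 y -48.5 -10.5 n 1142
low cent 643.1 -143.7 x 628.5 658.5 y -157.5 -129.5 n 745
low cent 598.7 -73.8 x 584.5 612.5 y -87.5 -59.5 n 566
low cent 562.4 -2.8 x 544.5 580.5 y -21.5 15.5 n 743
low cent 545.6 -129.1 x 530.5 560.5 y -143.5 -114.5 n 562

low cent 661.4 -27.7 x 651.5 666.5 y -39.5 -15.5 n 140
low cent 652.4 -142.4 x 638.5 659.5 y -157.5 -132.5 n 174
low cent 640.5 -149.9 x 632.5 647.5 y -157.5 -139.5 n 74
low cent 634.8 -34.5 x 625.5 643.5 y -47.5 -20.5 n 180
low cent 607.6 -78.0 x 597.5 613.5 y -87.5 -65.5 n 128
low cent 565.3 0.9 x 557.5 575.5 y -8.5 12.5 n 142
low cent 565.4 -15.6 x 559.5 571.5 y -20.5 -10.5 n 46
low cent 556.4 -126.2 x 551.5 560.5 y -135.5 -117.5 n 89
```

View pics/s10.png

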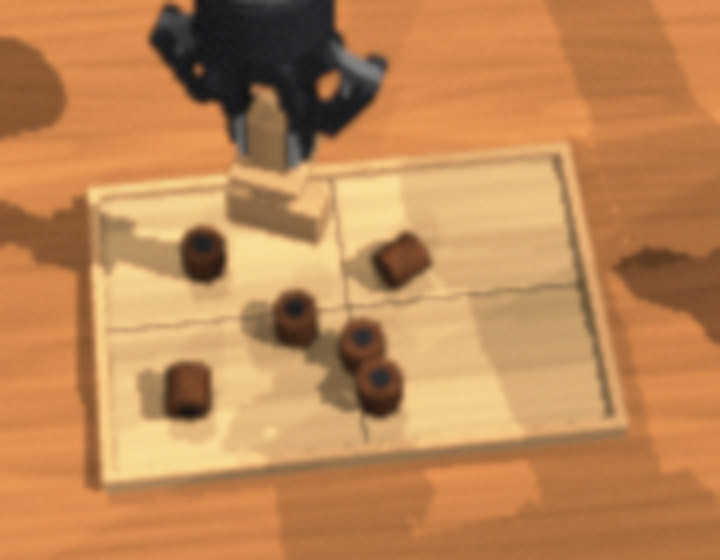

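View pics/w10.png

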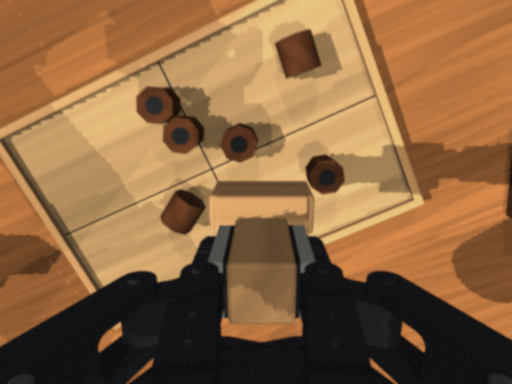

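```bash
python3 - <<'E'
from h import *
for n in(4,6,8,10):
    T=np.load(f"pics/w{n}_T.npy");W=cloud("wrist",np.load(f"pics/w{n}.npy"),T);P=((W.reshape(-1,3)-T[:3,3])@T[:3,:3])
    q=P[(P[:,2]>0)&(P[:,2]<20)&(P[:,0]>13)&(P[:,0]<21)&(abs(P[:,1])<21)]
    f=P[(P[:,2]>38)&(P[:,2]<56)&(abs(P[:,0])<40)&(abs(P[:,1])<36)]
    print(n,len(q),np.median(q[:,2]).round(1),len(f),np.median(f[:,2]).round(1),f.min(0).round(1),f.max(0).round(1),T[2,3].round(1))
z=np.load("pics/s10.npz");P=z["W"].reshape(-1,3)
s=P[(np.hypot(P[:,0]-568,P[:,1]+79)<45)&(P[:,2]>60)];print("scene spreader min z",np.percentile(s[:,2],[0.5,2,5]))
E
```

```text
4 1616 6.5 719 44.1 [-12.2 -29.2  40.8] [11.7 31.  56. ] 163.6
6 1596 6.5 723 44.4 [-11.9 -29.1  40.3] [11.7 30.9 56. ] 169.1
8 1834 5.0 798 46.9 [-12.5 -28.6  39.1] [11.  31.5 56. ] 171.4
10 1845 5.0 796 46.6 [-12.8 -28.7  38.7] [10.9 31.5 56. ] 168.0
scene spreader min z [101.48123165 116.53123938 139.39375118]
```

>>> drive_tool(
  steps=[
    [0,0,0,-8,0.015],
    [0,0,0,-8,0.015],
    [0,0,0,-8,0.015],
    [0.0428,-0.0013,0,0,0.015],
    [0.0428,-0.0013,0,0,0.015],
    [0,0,0,0,0.015],
    [0,0,0,0,0.015],
  ],
)

```text
clock: 16.55
position: [649.5, -75.0, 162.3]
ee_rot: [1.0, 0.007, -0.003, -0.0]
contact_force: [-1.1, -0.1, -1.6]
gripper_width: 23.3
```

```bash
python3 -c "
from h import *
T=tool();print(T[:3,3],yaw(T),(T[:3,:3].T@(np.array([654,-75,98.5])-T[:3,3])).round(1))"
```

```text
[649.54262769 -74.95173227 162.27864674] 0.8119409160970202 [ 4.8  0.1 63.8]
```

>>> drive_tool(
  steps=[
    [0.0048,0,0.02,0,0.015],
    [0,0,0.03,0,0.015],
    [0,0,0.013,0,0.015],
    [0,0,0,0,0.015],
    [0,-0.008,0,0,0.015],
    [0,-0.008,0,0,0.015],
    [0,-0.008,0,0,0.015],
    [0,-0.008,0,0,0.015],
    [0,-0.008,0,0,0.015],
    [0,-0.008,0,0,0.015],
    [0,-0.008,0,0,0.015],
    [0,-0.008,0,0,0.015],
    [0,0,0,0,0.015],
    [0,0.005,-0.03,0,0.015],
    [0,0,-0.04,0,0.015],
    [0,0,-0.04,0,0.015],
    [0,0,0,0,0.015],
  ],
)

```text
clock: 18.25
position: [657.9, -16.3, 220.0]
ee_rot: [1.0, 0.008, 0.007, -0.0]
contact_force: [-0.3, -0.1, -1.1]
gripper_width: 23.4
```

```bash
python3 see.py 11; python3 meas.py 11 w;echo; python3 meas.py 11 s
```

```text
[657.9 -16.3 220. ] 0.9 18.25 23.36801178922876
low cent 651.9 34.5 x 636.5 666.5 y 19.5 49.5 n 555
low cent 643.7 -143.0 x 628.5 658.5 y -156.5 -129.5 n 726
low cent 598.8 -78.7 x 584.5 612.5 y -87.5 -66.5 n 349
low cent 549.5 -126.3 x 534.5 560.5 y -143.5 -114.5 n 387

low cent 653.9 31.3 x 637.5 667.5 y 19.5 46.5 n 221
low cent 653.9 -142.2 x 649.5 659.5 y -152.5 -132.5 n 117
low cent 637.0 -143.3 x 629.5 646.5 y -154.5 -131.5 n 153
low cent 606.8 -75.9 x 596.5 614.5 y -87.5 -60.5 n 188
low cent 554.9 -122.7 x 549.5 560.5 y -130.5 -117.5 n 62
low cent 553.6 -136.7 x 547.5 558.5 y -142.5 -130.5 n 59
low cent 535.5 -126.3 x 531.5 539.5 y -134.5 -118.5 n 44
```

View pics/s11.png

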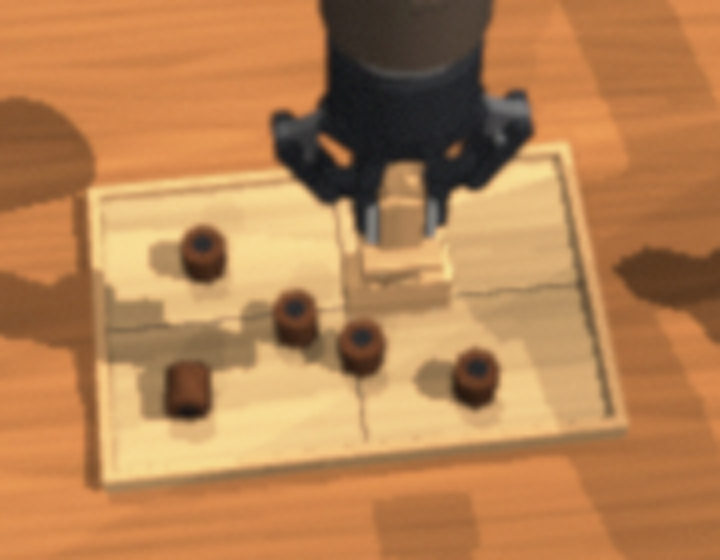

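Five strokes later, everything is separated. C is at (652,34), with E left near (623,-33). Next I'll carry the spreader to clear bench near (500,215).

>>> drive_tool(
  steps=[
    [-0.0257,-0.0389,0,0,0.015],
    [-0.0257,-0.0389,0,0,0.015],
    [-0.0257,-0.0389,0,0,0.015],
    [-0.0257,-0.0389,0,0,0.015],
    [-0.0257,-0.0389,0,0,0.015],
    [-0.0257,-0.0389,0,0,0.015],
    [0,0,0.04,0,0.015],
    [0,0,0.04,0,0.015],
    [0,0,0,0,0.015],
    [0,0,0,0,0.015],
    [0,0,0,0,0.015],
  ],
)

```text
clock: 19.45
position: [498.1, 215.5, 133.9]
ee_rot: [1.0, 0.007, 0.001, -0.001]
contact_force: [0.9, -0.4, -1.3]
gripper_width: 23.1
```

```bash
python3 see.py 12; python3 - <<'E'
from h import *
T=np.load("pics/w12_T.npy");print(T[:3,3],T[:3,2])
W=cloud("wrist",np.load("pics/w12.npy"),T);P=((W.reshape(-1,3)-T[:3,3])@T[:3,:3])
q=P[(P[:,2]>0)&(P[:,2]<20)&(P[:,0]>13)&(P[:,0]<21)&(abs(P[:,1])<21)]
A=np.c_[q[:,:2],np.ones(len(q))];print(np.median(q[:,2]),"guard slope",np.linalg.lstsq(A,q[:,2],rcond=None)[0])
im,d=arm.get_image("scene");W=cloud("scene",d);cv2.imwrite("pics/s12b.png",cv2.resize(im[100:280,160:450],None,fx=2.7,fy=2.7))
np.savez("pics/s12",im=im,W=W)
E
python3 meas.py 12 s
```

```text
[498.1 215.5 133.9] 0.8 19.45 23.144485953746866
[498.08832084 215.54290914 134.19569259] [ 0.00311054  0.00192571 -0.99999331]
5.020888297098831 guard slope [ 0.47164483 -0.00545617 -2.55942063]
low cent 658.5 29.9 x 646.5 666.5 y 19.5 43.5 n 148
low cent 646.4 -143.7 x 631.5 660.5 y -157.5 -129.5 n 301
low cent 645.6 37.1 x 638.5 656.5 y 23.5 47.5 n 113
low cent 631.2 -34.3 x 624.5 638.5 y -47.5 -21.5 n 162
low cent 613.7 -37.5 x 610.5 618.5 y -45.5 -30.5 n 55
low cent 607.7 -78.1 x 599.5 613.5 y -87.5 -65.5 n 111
low cent 591.4 -82.0 x 587.5 597.5 y -86.5 -73.5 n 50
low cent 574.9 -5.1 x 568.5 583.5 y -13.5 4.5 n 70
low cent 566.2 7.9 x 561.5 573.5 y 2.5 12.5 n 47
low cent 551.9 -136.1 x 543.5 559.5 y -142.5 -130.5 n 70
low cent 536.9 -131.6 x 531.5 542.5 y -142.5 -119.5 n 91
```

View pics/s12b.png

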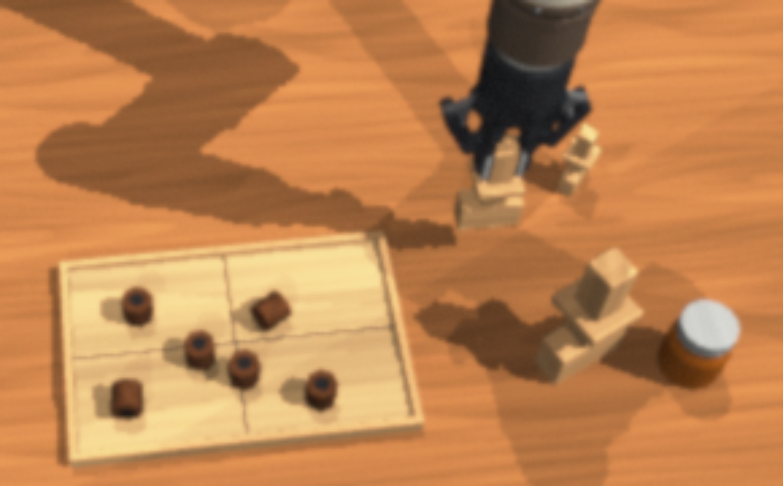

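View pics/w12.png

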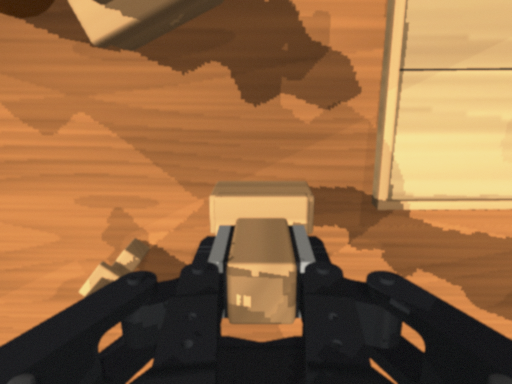

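>>> drive_tool(
  steps=[
    [0,0,0.02,0,0.015],
    [0,0,0.02,0,0.015],
    [0,0,0.01,0,0.015],
    [0,0,0,0,0.015],
    [0,0,0.002,0,0.015],
    [0,0,0.002,0,0.015],
    [0,0,0,0,0.015],
    [0,0,0,0,0.015],
  ],
)

```text
clock: 20.4
position: [496.9, 215.3, 78.8]
ee_rot: [1.0, 0.007, 0.0, -0.0]
contact_force: [-0.9, -0.3, -1.0]
gripper_width: 23.1
```

>>> drive_tool(
  steps=[
    [0,0,0.001,0,0.015],
    [0,0,0,0,0.015],
    [0,0,0,0,0.015],
  ],
)

```text
clock: 20.7
position: [497.0, 215.3, 77.6]
ee_rot: [1.0, 0.007, 0.0, -0.0]
contact_force: [0.0, 0.4, 1.4]
gripper_width: 23.2
```

>>> drive_tool(
  steps=[
    [0,0,0.001,0,0.015],
    [0,0,0,0,0.015],
    [0,0,0,0,0.015],
  ],
)

```text
clock: 21.0
position: [497.1, 215.3, 77.6]
ee_rot: [1.0, 0.008, 0.001, -0.0]
contact_force: [-2.3, -0.4, 7.1]
gripper_width: 23.4
```

Contact with the bench (7 N). Open slowly and look before retreating.

>>> drive_tool(
  steps=[
    [0,0,0,0,0.026],
    [0,0,0,0,0.03],
    [0,0,0,0,0.04],
    [0,0,0,0,0.06],
    [0,0,0,0,0.085],
    [0,0,0,0,0.085],
    [0,0,0,0,0.085],
    [0,0,0,0,0.085],
    [0,0,0,0,0.085],
  ],
)

```text
clock: 21.9
position: [496.7, 215.1, 76.3]
ee_rot: [1.0, 0.007, -0.0, 0.0]
contact_force: [0.3, -0.4, 0.5]
gripper_width: 84.9
```

```bash
python3 see.py 13
```

```text
[496.7 215.1  76.3] 0.8 21.9 84.90850283448678
```

View pics/w13.png

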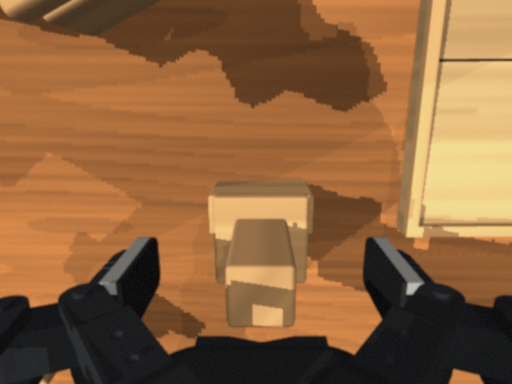

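>>> drive_tool(
  steps=[
    [0,0,-0.02,0,0.085],
    [0,0,-0.04,0,0.085],
    [0,0,-0.045,0,0.085],
    [0,0,-0.045,0,0.085],
    [0,0,-0.03,0,0.085],
    [-0.03,0.03,0,0,0.085],
    [-0.03,0.03,0,0,0.085],
    [-0.02,0.04,0,0,0.085],
    [0,0,0,0,0.085],
    [0,0,0,0,0.085],
  ],
)

```text
clock: 23.0
position: [418.0, 113.4, 257.0]
ee_rot: [1.0, 0.007, 0.001, -0.001]
contact_force: [-0.5, 0.4, 0.8]
gripper_width: 84.9
```

```bash
python3 see.py 14; python3 - <<'E'
from h import *
im,d=arm.get_image("top");W=cloud("top",d);cv2.imwrite("pics/t14.png",cv2.resize(im[110:280,80:450],None,fx=2.1,fy=2.1))
z=np.load("pics/s14.npz");S=z["W"]
c=z["im"];cv2.imwrite("pics/s14b.png",cv2.resize(c[100:280,60:450],None,fx=2,fy=2))
for nm,X in(("top",W),("scene",S)):
    P=X.reshape(-1,3);P=P[np.hypot(P[:,0]-497,P[:,1]-215)<45]
    for lo,hi in((105,125),(64,80),(30,44)):
        q=P[(P[:,2]>lo)&(P[:,2]<hi)]
        if len(q)>10: print(nm,lo,len(q),q.mean(0).round(1),np.median(q[:,2]).round(1),cv2.minAreaRect(q[:,:2].astype(np.float32)))
    # board darks: image color
np.savez("pics/s15",im=im,W=W)
E
python3 meas.py 15 s; echo; python3 meas.py 14 s
```

```text
[418.  113.4 257. ] 0.8 23.0 84.88241893226365
top 105 108 [493.9 212.9 116.1] 116.4 ((494.15643310546875, 213.71849060058594), (23.954572677612305, 22.628841400146484), 89.05286407470703)
top 64 127 [497.5 205.7  71.8] 71.7 ((495.9051208496094, 213.13787841796875), (39.82952117919922, 42.008453369140625), 0.5837510824203491)
top 30 47 [493.4 190.9  35.9] 36.1 ((493.4442443847656, 190.1238555908203), (13.37369155883789, 21.723154067993164), 88.09685516357422)
scene 105 111 [498.5 211.6 115.6] 117.2 ((496.3050842285156, 212.2913055419922), (24.64448356628418, 26.370573043823242), 89.94624328613281)
scene 64 168 [503.7 209.1  72.9] 73.0 ((495.5404052734375, 213.05691528320312), (46.231651306152344, 44.548072814941406), 0.4075946509838104)
scene 30 113 [501.  206.2  36.4] 36.4 ((497.0738525390625, 212.6713104248047), (26.707233428955078, 60.52923583984375), 0.34052497148513794)
low cent 649.7 34.2 x 636.5 665.5 y 20.5 47.5 n 383
low cent 642.1 -142.4 x 627.5 655.5 y -155.5 -129.5 n 470
low cent 620.8 -33.3 x 607.5 636.5 y -47.5 -20.5 n 359
low cent 596.5 -72.4 x 582.5 610.5 y -87.5 -60.5 n 387
low cent 560.0 -2.3 x 545.5 573.5 y -18.5 14.5 n 485
low cent 543.5 -127.3 x 531.5 558.5 y -142.5 -115.5 n 403

low cent 654.4 33.3 x 639.5 667.5 y 19.5 45.5 n 237
low cent 645.8 -141.0 x 630.5 658.5 y -157.5 -129.5 n 248
low cent 654.7 -152.2 x 652.5 657.5 y -157.5 -145.5 n 50
low cent 633.0 -37.3 x 628.5 638.5 y -47.5 -25.5 n 112
low cent 622.1 -25.0 x 613.5 630.5 y -29.5 -21.5 n 65
low cent 607.3 -79.4 x 599.5 613.5 y -87.5 -68.5 n 103
low cent 596.9 -68.6 x 585.5 610.5 y -81.5 -61.5 n 99
low cent 569.7 -1.3 x 558.5 579.5 y -16.5 13.5 n 169
low cent 557.4 -2.0 x 551.5 565.5 y -12.5 8.5 n 76
low cent 554.9 -127.5 x 547.5 561.5 y -140.5 -117.5 n 108
```

View pics/t14.png

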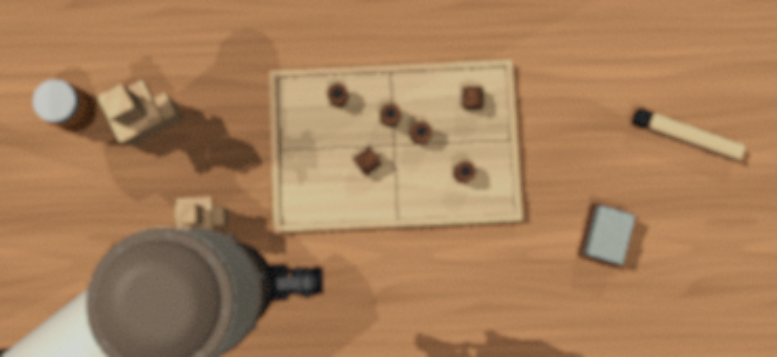

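View pics/s14b.png

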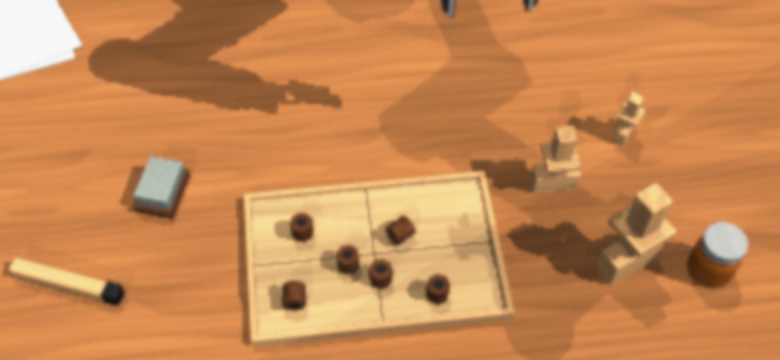

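```bash
python3 -c "
from bench import arm
print(arm.job_done())"
```

```text
the job is handed in; nothing more can be done
None
```

The six blanks now lie in a single layer on the board, and the job was handed in at about 23 s of the 72 s allowed. There was no sign of the gripper touching a blank, and it kept above them throughout. I used the 117 mm spreader: two high strokes knocked the top blanks off the heap, and four low strokes spread all six out. I then stood the spreader on the bench beside the board at about (496, 213) mm, let go and backed away.

**Blanks:** The last top-camera check found six separate blanks inside the rim, at about (650, 34), (642, −142), (621, −33), (597, −72), (560, −2) and (544, −127) mm. Two of them lie on their sides. The closest pair of centres is about 46 mm apart, and every pencilled quarter holds at least one blank.

**Spreader:** It stands free and upright, with its top measured at about 116–117 mm.

**Bystanders:** The whetstone, jar and knife handle look unmoved in the pictures; I did not measure them again.

**Disagreements:**
- The scene and top cameras differed by 2–4 mm on positions.
- The spreader slipped about 1.5 mm in the grip during the strokes, which did not affect the result.
- One guard-tilt fit while the spreader was held looked wrong and I set it aside. Both cameras' height readings after release fit it standing upright.

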